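Tip the vial block into its loading dock

TASK

The metal vial block stands on end on the bench in front of its loading dock. Without picking it up, slide it until its foot is pressed square against the edge of the dock's low base plate, then push it high up so that it tips over that edge and comes to lie on the plate with its vial holes upwards, and finally slide it along the plate until it is pressed home square against the end stop; then let go. Work gently with light, steady pushes, and leave the glassware and other things around it alone.

Things in the scene. Friction and masses are not known exactly. Their poses are not given: they have to be found in the camera images.
- block: Aluminium vial block, 90 mm tall as it stands at first, 50 mm thick (its x), 80 mm wide (its y), 0.55 to 0.9 kg. Origin at the centre of its foot, z up through the block to the other end. The -x face, away from the dock, has 12 vial holes (dark rings) and ends on top; the plain +x face looks to the dock and ends underneath. Keep pushes on it below 20 N.
- block_top (a point): Centre of the block's other end (upper while it stands), 90 mm along its z; this end meets the end stop. Pushed below about 25 mm the standing block slides (3 to 8 N); pushed above about 65 mm it tips once its foot is held. It starts with its centre 60 to 105 mm before the dock's edge, up to 0.12 rad from square and 5 mm off the middle line.
- dock: Loading dock, fixed and rigid: flat steel base plate 190 mm long (its x), 124 mm wide, 10 mm thick. Origin on the bench at the middle of its near edge, the upright 10 mm step that faces the block and is the low stop; x points along the plate away from the block, z up. Side rails along the plate, 104 mm clear between them, start 25 mm past the edge, tops 20 mm above the bench.
- end_stop: End stop, rigidly clamped on the base plate: steel block 22 mm thick, 70 mm wide, 30 mm high, small black knob on top. Origin at the foot of the middle of its near face, on top of the plate, 115 to 140 mm past the plate's near edge; the face is square to the dock's x. Nothing else but the rails stands on the plate.
- vial_a: Bystander: amber capped vial, 25 mm diameter, 55 mm tall, beside the dock. Origin at its underside. Leave alone.
- vial_b: Bystander: second vial like the first.
- cork_ring: Bystander: cork flask ring, 90 mm diameter, 26 mm tall, lying beside the block's path. Origin at its underside.
- beaker: Bystander: small glass beaker, 54 mm diameter, 65 mm tall, beside the dock. Origin at its underside.
- flask: Bystander: stoppered conical flask, 82 mm diameter, 134 mm tall. Origin at its underside.
- bottle: Bystander: amber reagent jar, 64 mm diameter, 100 mm tall. Origin at its underside.
- spatula: Bystander: spatula lying flat on the bench, 180 mm long.
Mind the look-alikes: they are no part of the job. Leave any turquoise look-alike of the dock alone. Leave any blue look-alike of the block alone.

How it is judged:
By the outcome, as a careful person would: the job done as asked, in the order asked, and still so for the second after the job is handed in, with the robot touching nothing.
It also fails if it takes over 72 s, if anything falls off the work surface, if the arm or the gripper's body presses on something with over 40 N, if the wrist force passes 120 N, or if a joint passes its speed limit or range.

ROBOT

A 6-joint arm with a two-finger parallel gripper is mounted at the origin on the work surface. World frame = base frame: x ahead of the robot, y to its left, z up, the work surface at z = 0. Lengths are in m, angles in rad, forces in N, time in s.
With the tool pointing down it reaches from about 0.3 to 0.875 m from the base axis. Payload 6.4 kg.
Tool frame: the origin (TCP) lies at the very end of the fingers, on their centre line; the grasp point (between the pads) lies 19 mm behind it (env.tcp_to_grasp is the distance from the TCP to the grasp point, in m); z points along the fingers, y is the direction in which the jaws open and shut (so a half turn about z gives the same grasp; the last joint's range is limited). The gripper opens to 85 mm and grips with 20 to 120 N. Pads are 22 mm wide; open, the fingers measure 114 mm over their backs; the gripper's body (76 mm by 85 mm) begins 54 mm behind the grasp point. The pads swing forward as they close: fully open they stand 13 mm farther back than shut.
Start: joints at [-1.405, 0.181, 1.607, -0, 1.354, -0.206], TCP at [0.209, -0.536, 0.231] pointing down, gripper open.
Joint ranges: [-2.99, 2.99], [-0.89, 2.07], [0.3, 2.58], [-1.14, 4.28], [0, 2.63], [-3.12, 3.12]. Speed limits (rad/s): [2.57, 2.57, 3.01, 3.14, 3.14, 3.14].

INTERFACE

Orientations are given as a unit quaternion [x, y, z, w].
In Python, from rig import env, imaging, ticket gives the robot as it stands.
- The arm moves only by the shell command python3 -m jog 'ROWS' [FORCE]. ROWS is text: rows parted by semicolons, each of 7 numbers parted by spaces: the shift along the tool's x, y, z in m, then the turn, a rotation vector about the tool's x, y, z in degrees, then the closure, from 0 (fully open) to 1 (shut). In form: x y z ax ay az claw; .... A call has exactly 5 rows; each row shifts and turns the commanded pose from where the row before left it, along the tool's axes as they then stand; what a row does not reach is not made up. A row lasts 1/8 s, in which the tool goes at most 62.5 mm and 10.7 degrees, less where a joint would pass 70% of its speed; a pose out of reach is approached as far as the arm can. A call with a gripper value outside its range is refused whole. The fingers move at their own pace and stop on an object; FORCE is the grip in N (left out, the last holds). Time passes only in rows, so rows that do not move let the fingers close, or fill a call up. It gives the time, the measured TCP pose, the force and the opening at its end, in the units of the state.
- env.read_state(): the state, without advancing time (a new reading comes with each control period).
- imaging.grab_frame(name): name is "scene" or "top" or "wrist"; returns a dict with "frame" (480x640x3 uint8, red, green, blue), "range_z" (480x640 float32, m along the optical axis (not along the pixel's ray), 0 where there is no reading), "vertical_fov" (degrees; the focal length in pixels is half the picture's height over the tangent of half this angle, whatever the lens; pixels are square), "cx", "cy" (the principal point, pixels), "T" (4x4, takes a point from camera to world coordinates). Camera axes: x right, y up, looking along -z (the intrinsics and any distortion apply to the point x, -y, -z); pixel columns grow to the right and rows downward; lengths in m; the calibration is good to about 2 mm. The wrist camera is an equidistant fisheye: a pixel r from the principal point sees the ray r / f radians off the axis. A picture is of the moment at which its call begins.
- ticket.close_job(): hands the job in, once; it reports no verdict.
Trained networks look in the newest picture that a camera, given by its name, has taken for a name from the list of things; names that differ only in an ending like _2 or _b are one class to them, and where a whole thing is asked for, a point or a joint stands for the part that bears it (a point fixed in the world has none). Each returns a list of dicts, best first, with "conf" (0 to 1); they miss things now and then, are a little off and sometimes report something else, mostly with a low value. They report only what shows in the picture. A call takes as long as a camera call. They do not tell look-alikes from the thing itself.
- imaging.outline_of(camera, thing): "region" (480x640 bool, what is visible of it) and "point" ([column, row] in pixels, amid what is visible of it).
- imaging.landmark_of(camera, thing): "point" ([column, row] in pixels: a listed point, or the origin of a listed thing).
The state is a dict: "clock": time; "q": joint angles; "joint_vel": joint speeds; "tau": joint torques, N m; "tcp_pos": TCP position; "orientation": TCP orientation; "ft_force": force on the tool from outside, world axes, zero at the start; "torque": the same for the moment, N m; "gripper_width": finger opening in m.
Only numpy, scipy, OpenCV 4.12 (cv2) and the standard library are available. Lean on these libraries where they do the work, as an engineer would, in place of code of your own. Each camera call takes 0.05 s, during which the arm holds its last target.

## Working session

There is one attempt and no reset: what is moved stays moved. The work goes in short steps, Python scripts to look and compute and a shell command to move; the robot and the scene stay as the last step left them, time stands still between calls to the robot, and variables do not carry over. Pictures are saved under pics/ and viewed, and the job is handed in when it is done.

```bash
ls; mkdir -p pics; python3 - <<'E'
from rig import env, imaging
import cv2
s=env.read_state(); print({k:(v if isinstance(v,(int,float)) else [round(float(x),4) for x in v]) for k,v in s.items()})
for n in ("scene","top"):
    f=imaging.grab_frame(n); cv2.imwrite(f"pics/{n}0.png",f["frame"][:,:,::-1]); print(n,f["vertical_fov"],f["cx"],f["cy"],f["T"].round(3).tolist())
E
```

```text
pics
{'clock': 0.0, 'q': [-1.4053, 0.1815, 1.608, -0.0, 1.3538, -0.2063], 'joint_vel': [0.0003, 0.0007, 0.0012, 0.0011, -0.0019, 0.0017], 'tau': [-0.0016, -44.4873, -35.134, -0.0006, 0.009, 0.0], 'tcp_pos': [0.2088, -0.5352, 0.2304], 'orientation': [0.9828, 0.1848, 0.0, -0.0009], 'ft_force': [0.293, -0.0994, -0.8889], 'torque': [-0.0314, -0.0212, 0.0154], 'gripper_width': 0.0852820811944013}
scene 54.26654379578377 319.69100081779254 234.41920693935168 [[-0.493, -0.565, 0.661, 1.137], [0.87, -0.33, 0.366, 0.317], [0.011, 0.756, 0.655, 0.673], [0.0, 0.0, 0.0, 1.0]]
top 51.65377835938135 323.7683466869686 239.223994727054 [[0.001, 0.996, -0.091, 0.416], [-1.0, 0.0, -0.01, -0.003], [-0.01, 0.091, 0.996, 1.243], [0.0, 0.0, 0.0, 1.0]]
```

View pics/scene0.png

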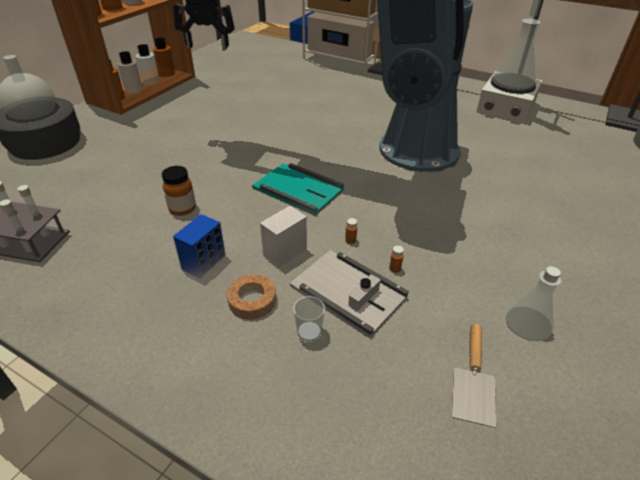

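View pics/top0.png

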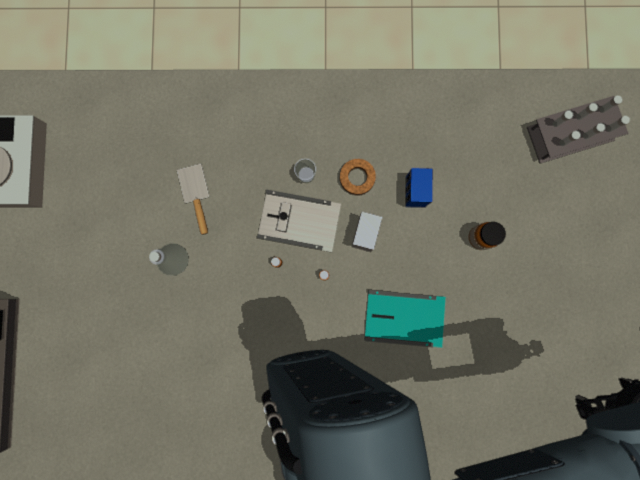

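The wanted block is the silver one: top (367,231), scene (285,237). The blue one at top (420,187), scene (200,245) is a look-alike. The wanted dock is the grey one at top (300,222), scene (350,290). The turquoise one at top (405,318), scene (298,187) is a look-alike. Next I'll check this choice in crops and measure.

```bash
cat > h.py <<'E'
import numpy as np, cv2
from rig import env, imaging
def cloud(f):
    h,w=f["range_z"].shape; fl=h/2/np.tan(np.radians(f["vertical_fov"])/2)
    u,v=np.meshgrid(np.arange(w),np.arange(h)); z=f["range_z"]
    P=np.stack([(u-f["cx"])/fl*z,-(v-f["cy"])/fl*z,-z],-1)
    return P@f["T"][:3,:3].T+f["T"][:3,3]
def ray(f,p,zw):
    h=480; fl=h/2/np.tan(np.radians(f["vertical_fov"])/2)
    d=np.array([(p[0]-f["cx"])/fl,-(p[1]-f["cy"])/fl,-1]); d=f["T"][:3,:3]@d; o=f["T"][:3,3]
    return o+d*(zw-o[2])/d[2]
def proj(f,P):
    T=f["T"]; c=(np.asarray(P)-T[:3,3])@T[:3,:3]; fl=240/np.tan(np.radians(f["vertical_fov"])/2)
    return np.stack([f["cx"]+fl*c[...,0]/-c[...,2], f["cy"]-fl*c[...,1]/-c[...,2]],-1)
E
python3 - <<'E'
from h import *
F={n:imaging.grab_frame(n) for n in("top","scene")}
for n in F:
  f=F[n];C=cloud(f)
  bench={'top':(345,120),'scene':(350,420)}[n]
  print(n,'bench z',np.median(C[bench[1]-8:bench[1]+8,bench[0]-8:bench[0]+8,2]))
  for t in("block","block_top","dock","end_stop","vial_a","cork_ring","beaker","flask","bottle"):
    for k in imaging.landmark_of(n,t)[:3]: print(n,t,'lm',np.round(k["point"],1),round(k["conf"],2), ray(f,k["point"],{'block_top':.09,'end_stop':.01}.get(t,0)).round(4))
    if t in("block","dock","end_stop"):
     for k in imaging.outline_of(n,t)[:3]:
      r=k["region"];P=C[r]
      print('  outl',np.round(k["point"]),round(k["conf"],2),r.sum(),'z pct',np.percentile(P[:,2],[5,50,95]).round(3), F[n]["frame"][r].mean(0).round())
      if t in("block","dock"):
        zt={'block':(.08,.1),'dock':(.005,.015)}[t]
        m=r&(C[...,2]>zt[0])&(C[...,2]<zt[1])
        if m.sum()>50:
          print('   rect',m.sum(),C[m].mean(0).round(4),cv2.minAreaRect(C[m][:,:2].astype(np.float32)))
img=F['top']['frame'][170:280,230:460,::-1]; cv2.imwrite('pics/c1.png',cv2.resize(img,None,fx=3.4,fy=3.4,interpolation=cv2.INTER_CUBIC))
img=F['scene']['frame'][190:350,160:430,::-1]; cv2.imwrite('pics/c2.png',cv2.resize(img,None,fx=2.9,fy=2.9,interpolation=cv2.INTER_CUBIC))
E
```

```text
top bench z 0.0008641717492375856
top block lm [361.7 235.7] 0.86 [ 0.5389 -0.0865  0.    ]
top block lm [413.4 192.7] 0.82 [ 0.6485 -0.2181  0.    ]
  outl [417. 191.] 0.97 1000 z pct [0.017 0.09  0.094] [ 26.  59. 115.]
   rect 735 [ 0.6497 -0.2191  0.0904] ((0.651044487953186, -0.22001716494560242), (0.049950987100601196, 0.08125434070825577), 88.81474304199219)
  outl [364. 234.] 0.83 847 z pct [0.02  0.09  0.094] [154. 159. 158.]
   rect 733 [ 0.5422 -0.0928  0.0907] ((0.5426367521286011, -0.09337913244962692), (0.05069056153297424, 0.08018171787261963), 74.86933135986328)
  outl [302. 220.] 0.17 3485 z pct [0.007 0.012 0.022] [150. 148. 136.]
top block_top lm [364.4 229.1] 0.7 [ 0.5456 -0.0869  0.09  ]
top block_top lm [478.3 236.7] 0.41 [ 0.5278 -0.352   0.09  ]
top dock lm [337.2 226.5] 0.76 [ 0.5622 -0.0249  0.    ]
top dock lm [442.7 319.7] 0.74 [ 0.33   -0.2857  0.    ]
  outl [404. 319.] 0.72 4045 z pct [0.007 0.011 0.022] [ 26. 123. 110.]
   rect 3244 [ 0.3331 -0.1914  0.0105] ((0.3319849371910095, -0.19024060666561127), (0.19113948941230774, 0.127391517162323), 84.90637
[... 2134 characters left out ...]
59204, -0.19330951571464539), (0.19316066801548004, 0.1280784159898758), 84.92823028564453)
scene end_stop lm [359.3 295.6] 0.78 [0.5828 0.0969 0.01  ]
  outl [363. 290.] 0.95 681 z pct [0.011 0.037 0.053] [106. 100.  90.]
scene vial_a lm [395.1 267.3] 0.74 [0.4689 0.1232 0.    ]
scene vial_a lm [349.4 236.2] 0.58 [ 0.4298 -0.0007  0.    ]
scene cork_ring lm [250.6 303.6] 0.62 [ 0.6946 -0.0739 -0.    ]
scene beaker lm [305.6 334.8] 0.72 [0.7044 0.0518 0.    ]
scene beaker lm [251.7 299.9] 0.56 [ 0.6861 -0.0775  0.    ]
scene beaker lm [473.2 372.6] 0.53 [0.6319 0.3293 0.    ]
scene flask lm [529.  324.9] 0.64 [0.4838 0.3897 0.    ]
scene bottle lm [180.  209.8] 0.73 [ 0.5452 -0.3832  0.    ]
```

```bash
ls pics
```

```text
c1.png
c2.png
scene0.png
top0.png
```

View pics/c1.png

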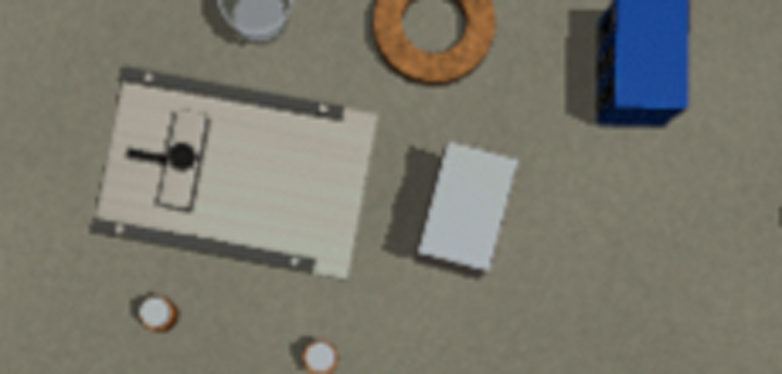

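View pics/c2.png

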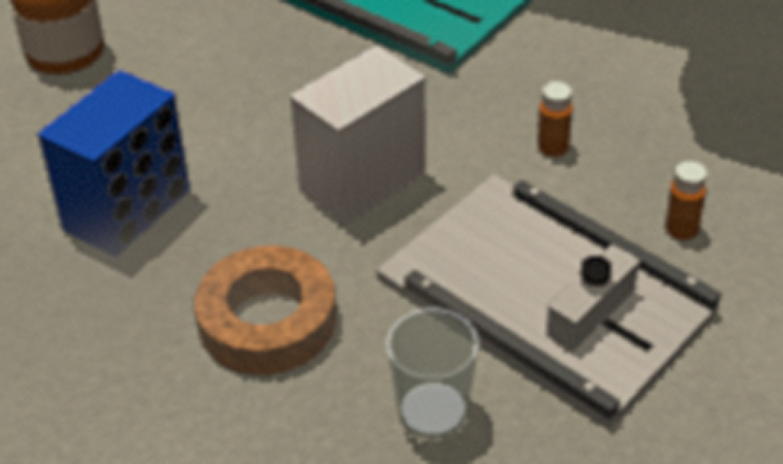

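The crops confirm the choice. The silver block with its plain face to the grey dock is the one with the end stop; the blue block and turquoise dock stay alone. First I'll travel at height with the gripper half closed, so two fingers can push.

```bash
python3 -m jog '0.041 -0.0204 0 0 0 0 0.48; 0.041 -0.0204 0 0 0 0 0.48; 0.041 -0.0204 0 0 0 0 0.48; 0.041 -0.0204 0 0 0 0 0.48; 0.041 -0.0204 0 0 0 0 0.48' 20; python3 -m jog '0.041 -0.0204 0 0 0 0 0.48; 0.041 -0.0204 0 0 0 0 0.48; 0.041 -0.0204 0 0 0 0 0.48; 0.041 -0.0204 0 0 0 0 0.48; 0.041 -0.0204 0 0 0 0 0.48'; python3 -m jog '0 0 0 0 0 -10 0.48; 0 0 0 0 0 -10 0.48; 0 0 0 0 0 -10 0.48; 0 0 0 0 0 -10 0.48; 0 0 0 0 0 -10 0.48'
```

```text
clock: 2.02
tcp_pos: [0.3637, -0.3651, 0.2315]
orientation: [0.983, 0.185, 0.0, 0.0]
ft_force: [0.8, -0.7, -0.1]
gripper_width: 0.0443
clock: 2.65
tcp_pos: [0.5177, -0.1955, 0.2315]
orientation: [0.983, 0.185, 0.0, 0.0]
ft_force: [0.9, -0.3, 0.5]
gripper_width: 0.0444
clock: 3.28
tcp_pos: [0.5168, -0.1967, 0.2313]
orientation: [0.811, 0.585, 0.0, 0.0]
ft_force: [0.0, 0.5, -0.2]
gripper_width: 0.0448
```

```bash
cat > st.py <<'E'
from h import *
from scipy.spatial.transform import Rotation as R
s=env.read_state(); M=R.from_quat(s["orientation"]).as_matrix()
a=np.radians(79.6); O=np.array([.560,-.0245]); ex=np.array([np.cos(a),np.sin(a)]); ey=np.array([-ex[1],ex[0]])
p=np.array(s["tcp_pos"]); d=p[:2]-O; f=np.array(s["ft_force"])
print("t",round(s["clock"],2),"tcp dock xyz mm",(1e3*np.array([d@ex,d@ey,p[2]])).round(1),"F dock",np.round([f[:2]@ex,f[:2]@ey,f[2]],1),"yaw",np.degrees(np.arctan2(M[1,1],M[0,1])).round(2)+90,"tilt",np.degrees(np.arctan2(np.hypot(M[0,2],M[1,2]),-M[2,2])).round(2),"w",round(s["gripper_width"],4),"q",np.round(s["q"],2))
E
python3 -m jog '0 0 0 0 0 -8 0.48; 0 0 0 0 10 0 0.48; 0 0 0 0 10 0 0.48; 0 0 0 0 10 0 0.48; 0 0 0 0 0 0 0.48'; python3 st.py; python3 - <<'E'
from h import *
f=imaging.grab_frame("scene"); cv2.imwrite('pics/s2.png',f["frame"][:,:,::-1])
E
```

```text
clock: 3.9
tcp_pos: [0.5158, -0.1987, 0.2295]
orientation: [0.745, 0.614, 0.199, -0.166]
ft_force: [-0.1, 0.6, -0.2]
gripper_width: 0.0442
t 3.9 tcp dock xyz mm [-179.4   12.   229.5] F dock [ 0.5  0.2 -0.2] yaw 79.07 tilt 30.08 w 0.0442 q [-0.83  0.28  1.58  0.41  1.61 -0.69]
```

View pics/s2.png

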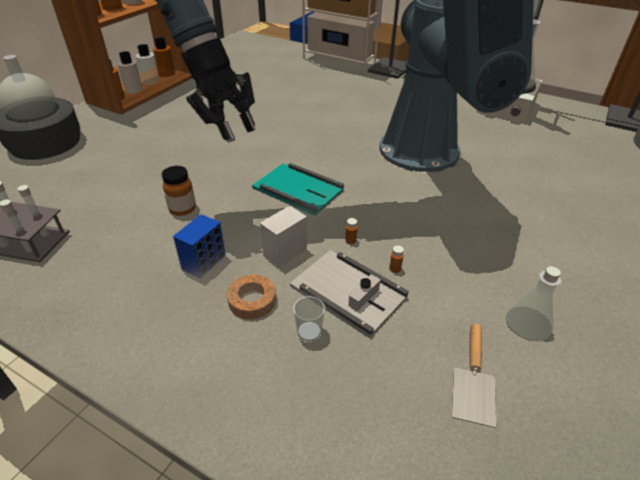

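```bash
python3 -m jog '-0.0156 0.002 0.041 0 0 0 0.48; -0.0156 0.002 0.041 0 0 0 0.48; -0.0156 0.002 0.041 0 0 0 0.48; -0.0156 0.002 0.041 0 0 0 0.48; 0 0.002 0 0 0 0 0.48'; python3 -m jog '0 0 0 0 0 -0.5 0.48; 0 0 0 0 0 0 0.48; 0 0 0 0 0 0 0.48; 0 0 0 0 0 0 0.48; 0 0 0 0 0 0 0.48'; python3 st.py; python3 - <<'E'
from h import *
f=imaging.grab_frame("scene"); cv2.imwrite('pics/s3.png',cv2.resize(f["frame"][120:340,120:440,::-1],None,fx=2.4,fy=2.4))
f=imaging.grab_frame("wrist"); cv2.imwrite('pics/w3.png',f["frame"][:,:,::-1])
E
```

```text
clock: 4.58
tcp_pos: [0.5302, -0.1678, 0.056]
orientation: [0.743, 0.617, 0.198, -0.168]
ft_force: [-0.8, 1.2, -0.5]
gripper_width: 0.044
clock: 5.2
tcp_pos: [0.5318, -0.1713, 0.0583]
orientation: [0.741, 0.62, 0.2, -0.164]
ft_force: [-0.1, -0.3, -0.2]
gripper_width: 0.0442
t 5.2 tcp dock xyz mm [-149.5    1.2   58.3] F dock [-0.3  0.1 -0.2] yaw 79.72 tilt 29.99 w 0.0442 q [-0.78  0.51  1.67  0.45  1.31 -0.79]
```

View pics/s3.png

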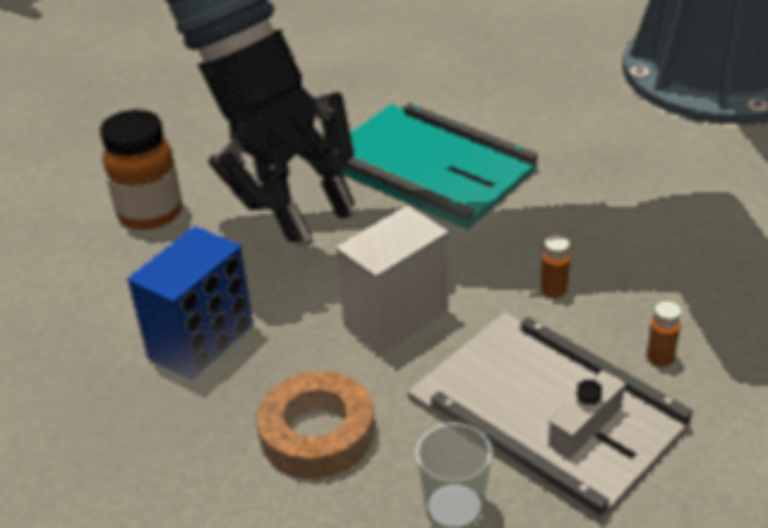

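View pics/w3.png

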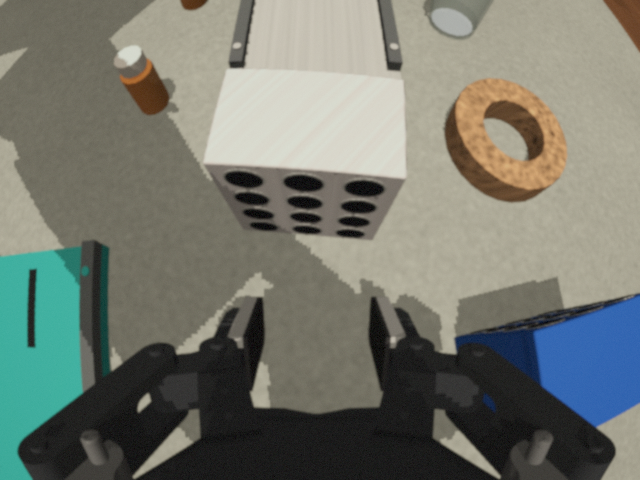

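The wrist view shows the vial holes facing the gripper, with the silver block between the grey dock's rails. The fingers are centred behind it, so I'll lower them now.

```bash
python3 -m jog '-0.008 0 0.014 0 0 0 0.48; -0.008 0 0.014 0 0 0 0.48; -0.0075 0 0.013 0 0 0 0.48; 0 0 0 0 0 0 0.48; 0 0 0 0 0 0 0.48'; python3 st.py; python3 -m jog '0.0087 0 0.005 0 0 0 0.48; 0.0087 0 0.005 0 0 0 0.48; 0 0 0 0 0 0 0.48; 0 0 0 0 0 0 0.48; 0 0 0 0 0 0 0.48'; python3 st.py
```

```text
clock: 5.92
tcp_pos: [0.5321, -0.171, 0.0107]
orientation: [0.741, 0.62, 0.2, -0.164]
ft_force: [-0.2, 0.4, 0.5]
gripper_width: 0.0446
t 5.92 tcp dock xyz mm [-149.1    1.    10.7] F dock [0.3 0.2 0.5] yaw 79.73 tilt 30.02 w 0.0446 q [-0.78  0.59  1.67  0.46  1.23 -0.83]
clock: 6.55
tcp_pos: [0.5357, -0.1515, 0.011]
orientation: [0.741, 0.62, 0.2, -0.164]
ft_force: [0.2, 0.3, -0.5]
gripper_width: 0.0445
t 6.55 tcp dock xyz mm [-129.3    1.    11. ] F dock [ 0.3 -0.2 -0.5] yaw 79.73 tilt 29.99 w 0.0445 q [-0.75  0.58  1.69  0.47  1.22 -0.81]
```

```bash
python3 -m jog '0.00346 0 0.002 0 0 0 0.48; 0.00346 0 0.002 0 0 0 0.48; 0.00346 0 0.002 0 0 0 0.48; 0.00346 0 0.002 0 0 0 0.48; 0.00260 0 0.0015 0 0 0 0.48'; python3 st.py; python3 -m jog '0.0026 0 0.0015 0 0 0 0.48; 0.0026 0 0.0015 0 0 0 0.48; 0.0026 0 0.0015 0 0 0 0.48; 0.0026 0 0.0015 0 0 0 0.48; 0.00260 0 0.0015 0 0 0 0.48'; python3 st.py;
```

```text
clock: 7.18
tcp_pos: [0.539, -0.1322, 0.0109]
orientation: [0.741, 0.62, 0.2, -0.164]
ft_force: [-0.4, -0.4, -0.2]
gripper_width: 0.0444
t 7.17 tcp dock xyz mm [-109.7    1.2   10.9] F dock [-0.4  0.3 -0.2] yaw 79.75 tilt 30.0 w 0.0444 q [-0.72  0.57  1.7   0.48  1.2  -0.79]
clock: 7.8
tcp_pos: [0.5417, -0.1181, 0.0109]
orientation: [0.741, 0.62, 0.2, -0.164]
ft_force: [-0.0, -3.9, 0.5]
gripper_width: 0.0444
t 7.8 tcp dock xyz mm [-95.3   1.1  10.9] F dock [-3.9 -0.7  0.5] yaw 79.74 tilt 29.96 w 0.0444 q [-0.7   0.56  1.72  0.49  1.19 -0.78]
```

```bash
cat > blk.py <<'E'
from h import *
import sys
a=np.radians(79.6); O=np.array([.560,-.0245]); ex=np.array([np.cos(a),np.sin(a)]); ey=np.array([-ex[1],ex[0]])
for n in ("top","scene"):
    f=imaging.grab_frame(n); C=cloud(f)
    D=C[...,:2]-O; X=D@ex; Y=D@ey; Z=C[...,2]
    zc=float(sys.argv[1]) if len(sys.argv)>1 else .09
    fr=f["frame"].astype(int); br=fr.min(-1)>100
    m=(abs(Z-zc)<.006)&(X>-.13)&(X<.14)&(abs(Y)<.055)&br
    m=cv2.morphologyEx(m.astype(np.uint8),cv2.MORPH_OPEN,np.ones((3,3)))>0
    P=np.stack([X[m],Y[m]],-1)
    if len(P)>30:
        r=cv2.minAreaRect(P.astype(np.float32)); print(n,m.sum(),"x",np.percentile(P[:,0]*1e3,[1,99]).round(1),"y",np.percentile(P[:,1]*1e3,[1,99]).round(1),"rect",np.round(r[0],4),np.round(r[1],4),round(r[2],1),"medz",np.median(Z[m]).round(4))
    o=[k for k in ("a")]
    uv=proj(f,np.array([*(O+ex*.03),.03])).astype(int); x0=max(0,min(640-240,uv[0]-120)); y0=max(0,min(480-180,uv[1]-90))
    cv2.imwrite(f"pics/{n}_{sys.argv[2]}.png",cv2.resize(f["frame"][y0:y0+180,x0:x0+240,::-1],None,fx=3,fy=3,interpolation=cv2.INTER_CUBIC))
E
python3 blk.py .09 a
```

```text
top 684 x [-85.6 -37.4] y [-31.9  45. ] rect [-0.0618  0.0065] [0.0498 0.0793] 0.9 medz 0.0908
scene 671 x [-87.8 -38.3] y [-34.4  44. ] rect [-0.0635  0.0063] [0.0515 0.0828] 0.4 medz 0.0888
```

View pics/top_a.png

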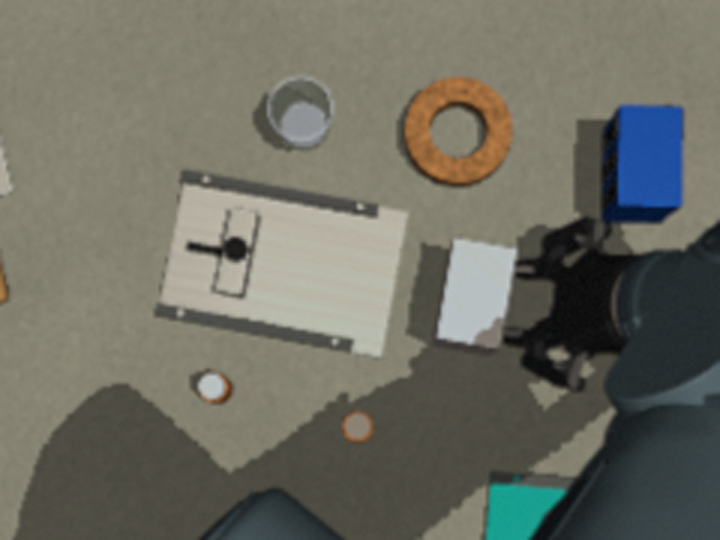

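View pics/scene_a.png

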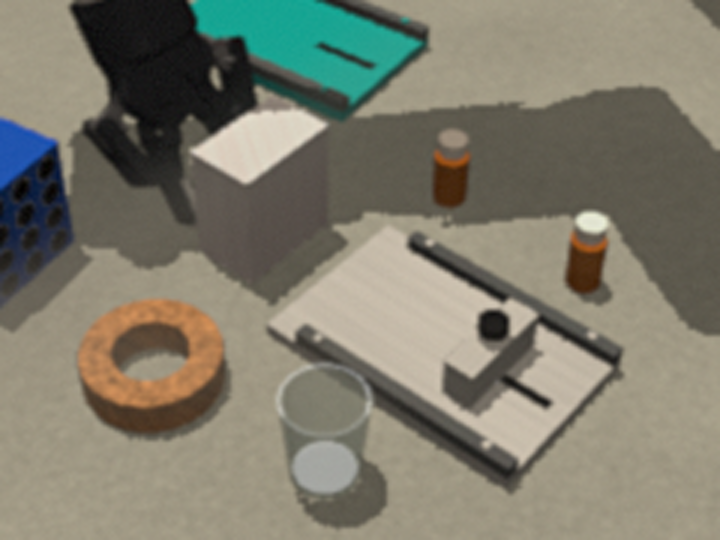

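```bash
python3 -m jog '0.0026 0.0005 0.0015 0 0 0 0.48; 0.0026 0.0005 0.0015 0 0 0 0.48; 0.0026 0.0005 0.0015 0 0 0 0.48; 0.0026 0.0005 0.0015 0 0 0 0.48; 0.00260 0.0005 0.0015 0 0 0 0.48'; python3 st.py; python3 -m jog '0.0026 0.0005 0.0015 0 0 0 0.48; 0.0026 0.0005 0.0015 0 0 0 0.48; 0.0026 0.0005 0.0015 0 0 0 0.48; 0.0026 0.0005 0.0015 0 0 0 0.48; 0.00260 0.0005 0.0015 0 0 0 0.48'; python3 st.py; python3 blk.py .09 b
```

```text
clock: 8.52
tcp_pos: [0.5468, -0.1032, 0.0109]
orientation: [0.741, 0.62, 0.2, -0.164]
ft_force: [-1.5, -4.4, 0.2]
gripper_width: 0.0446
t 8.53 tcp dock xyz mm [-79.8  -1.3  10.9] F dock [-4.6  0.7  0.2] yaw 79.74 tilt 30.0 w 0.0446 q [-0.67  0.55  1.72  0.5   1.18 -0.76]
clock: 9.15
tcp_pos: [0.552, -0.0889, 0.0108]
orientation: [0.741, 0.62, 0.2, -0.164]
ft_force: [-1.3, -3.9, 0.8]
gripper_width: 0.0443
t 9.15 tcp dock xyz mm [-64.8  -3.7  10.8] F dock [-4.1  0.6  0.8] yaw 79.74 tilt 30.0 w 0.0443 q [-0.64  0.55  1.73  0.51  1.16 -0.74]
top 699 x [-55.7  -7. ] y [-36.9  40.1] rect [-0.0316  0.0016] [0.0502 0.0794] 0.3 medz 0.0908
scene 710 x [-57.5  -7.7] y [-39.4  38.7] rect [-0.0327  0.0003] [0.0514 0.0819] 0.4 medz 0.0888
```

```bash
python3 -m jog '0.0009 0 0.0005 0 0 0 0.48; 0.0009 0 0.0005 0 0 0 0.48; 0.0009 0 0.0005 0 0 0 0.48; 0.0009 0 0.0005 0 0 0 0.48; 0.0009 0 0.0005 0 0 0 0.48'; python3 st.py; python3 -m jog '0.0004 0 0.00025 0 0 0 0.48; 0.0004 0 0.00025 0 0 0 0.48; 0.0004 0 0.00025 0 0 0 0.48; 0.0004 0 0.00025 0 0 0 0.48; 0.0004 0 0.00025 0 0 0 0.48'; python3 st.py
```

```text
clock: 9.88
tcp_pos: [0.5529, -0.084, 0.0109]
orientation: [0.741, 0.62, 0.2, -0.164]
ft_force: [-1.1, -3.9, 0.7]
gripper_width: 0.0444
t 9.88 tcp dock xyz mm [-59.8  -3.7  10.9] F dock [-4.   0.4  0.7] yaw 79.73 tilt 30.0 w 0.0444 q [-0.64  0.55  1.73  0.51  1.16 -0.74]
clock: 10.5
tcp_pos: [0.5533, -0.0818, 0.0109]
orientation: [0.741, 0.62, 0.2, -0.164]
ft_force: [-0.5, -4.6, 1.0]
gripper_width: 0.0447
t 10.5 tcp dock xyz mm [-57.5  -3.7  10.9] F dock [-4.6 -0.3  1. ] yaw 79.74 tilt 30.0 w 0.0447 q [-0.63  0.55  1.73  0.51  1.16 -0.74]
```

```bash
python3 -m jog '0.0004 0 0.00025 0 0 0 0.48; 0.0004 0 0.00025 0 0 0 0.48; 0.0004 0 0.00025 0 0 0 0.48; 0.0004 0 0.00025 0 0 0 0.48; 0 0 0 0 0 0 0.48'; python3 st.py
```

```text
clock: 11.12
tcp_pos: [0.5536, -0.0804, 0.0109]
orientation: [0.741, 0.62, 0.2, -0.164]
ft_force: [-2.3, -5.6, 1.8]
gripper_width: 0.0442
t 11.12 tcp dock xyz mm [-56.1  -3.8  10.9] F dock [-6.   1.2  1.8] yaw 79.74 tilt 29.96 w 0.0442 q [-0.63  0.55  1.73  0.52  1.16 -0.73]
```

```bash
python3 -m jog '0.0004 0 0.00025 0 0 0 0.48; 0.0004 0 0.00025 0 0 0 0.48; 0 0 0 0 0 0 0.48; 0 0 0 0 0 0 0.48; 0 0 0 0 0 0 0.48'; python3 st.py;  python3 blk.py .09 c
```

```text
clock: 11.75
tcp_pos: [0.5537, -0.0803, 0.0109]
orientation: [0.741, 0.62, 0.199, -0.164]
ft_force: [-4.1, -9.0, 2.9]
gripper_width: 0.0446
t 11.75 tcp dock xyz mm [-56.   -3.8  10.9] F dock [-9.5  2.4  2.9] yaw 79.74 tilt 29.89 w 0.0446 q [-0.63  0.55  1.73  0.51  1.16 -0.73]
top 705 x [-46.9   1.9] y [-37.1  40.2] rect [-0.0226  0.0017] [0.0795 0.05  ] 90.0 medz 0.0909
scene 721 x [-49.2   0.3] y [-39.3  39.4] rect [-0.0246  0.0004] [0.052  0.0815] 1.1 medz 0.0889
```

View pics/top_c.png

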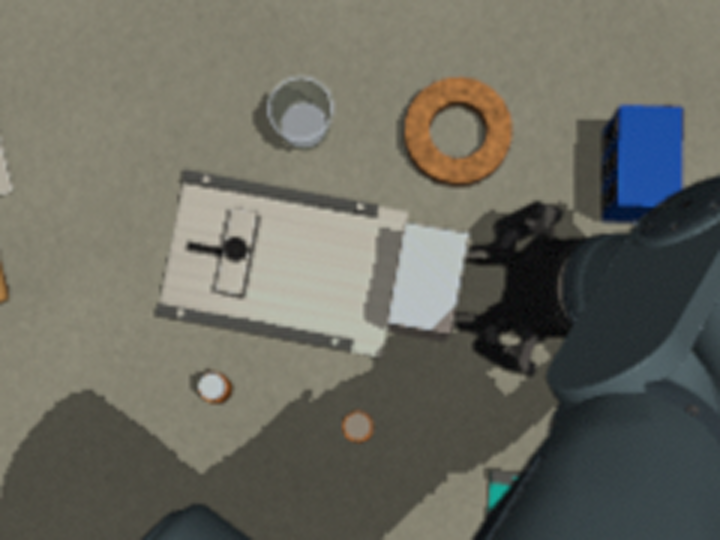

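View pics/scene_c.png

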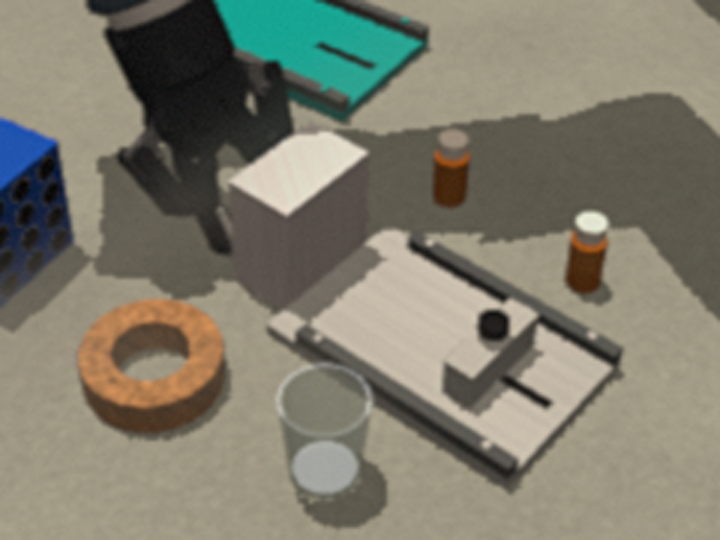

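```bash
python3 -m jog '0.0004 0 0.00025 0 0 0 0.48; 0.0002 0 0.0001 0 0 0 0.48; 0 0 0 0 0 0 0.48; 0 0 0 0 0 0 0.48; 0 0 0 0 0 0 0.48'; python3 st.py; python3 -c "
from rig import env;print(env.read_state()['torque'])"; python3 -m jog '-0.001 0 -0.0006 0 0 0 0.48; -0.005 0 -0.003 0 0 0 0.48; -0.0087 0 -0.005 0 0 0 0.48; -0.0087 0 -0.005 0 0 0 0.48; 0 0 0 0 0 0 0.48'; python3 st.py; python3 blk.py .09 d
```

```text
clock: 12.48
tcp_pos: [0.5537, -0.0802, 0.0108]
orientation: [0.741, 0.62, 0.199, -0.163]
ft_force: [-6.1, -12.0, 3.4]
gripper_width: 0.0447
t 12.47 tcp dock xyz mm [-55.9  -3.9  10.8] F dock [-12.9   3.9   3.4] yaw 79.74 tilt 29.83 w 0.0447 q [-0.63  0.55  1.73  0.51  1.16 -0.73]
[-1.54475954  0.81011344  0.35627203]
clock: 13.1
tcp_pos: [0.5491, -0.1058, 0.0108]
orientation: [0.741, 0.619, 0.2, -0.164]
ft_force: [-1.1, 0.1, -0.9]
gripper_width: 0.0444
t 13.1 tcp dock xyz mm [-81.9  -4.   10.8] F dock [-0.1  1.1 -0.9] yaw 79.67 tilt 30.0 w 0.0444 q [-0.67  0.56  1.71  0.5   1.18 -0.76]
top 711 x [-47.2   2. ] y [-36.8  41. ] rect [-0.0226  0.002 ] [0.0505 0.0796] 0.8 medz 0.0909
scene 726 x [-49.    0.7] y [-39.8  39.6] rect [-0.0242 -0.0002] [0.0822 0.0522] 89.1 medz 0.0888
```

Force built up to 13 N with no motion, and the block now sits flush and square (within about 1°). Next I'll raise the fingers to the upper part of the block.

```bash
python3 -m jog '0.007 0 -0.012 0 0 0 0.48; 0.007 0 -0.012 0 0 0 0.48; 0.007 0 -0.012 0 0 0 0.48; 0.007 0 -0.012 0 0 0 0.48; 0 -0.003 0 0 0 0 0.48';python3 -m jog '0.0043 0 0.0025 0 0 0 0.48; 0.0043 0 0.0025 0 0 0 0.48; 0.0026 0 0.0015 0 0 0 0.48; 0.0026 0 0.0015 0 0 0 0.48; 0 0 0 0 0 0 0.48'; python3 st.py;  python3 blk.py .09 e
```

```text
clock: 13.82
tcp_pos: [0.5469, -0.1047, 0.068]
orientation: [0.741, 0.62, 0.2, -0.163]
ft_force: [0.5, 1.6, -0.7]
gripper_width: 0.0442
clock: 14.45
tcp_pos: [0.5487, -0.0881, 0.0662]
orientation: [0.741, 0.62, 0.2, -0.164]
ft_force: [-0.8, -0.8, 0.3]
gripper_width: 0.0445
t 14.45 tcp dock xyz mm [-64.6  -0.4  66.2] F dock [-0.9  0.7  0.3] yaw 79.76 tilt 30.01 w 0.0445 q [-0.65  0.45  1.73  0.49  1.25 -0.7 ]
top 691 x [-46.6   2. ] y [-37.1  40.6] rect [-0.0226  0.0018] [0.05   0.0799] 0.1 medz 0.0908
scene 722 x [-49.4   0.4] y [-39.5  39.3] rect [-0.0252  0.0003] [0.0524 0.0824] 0.4 medz 0.0888
```

View pics/scene_e.png

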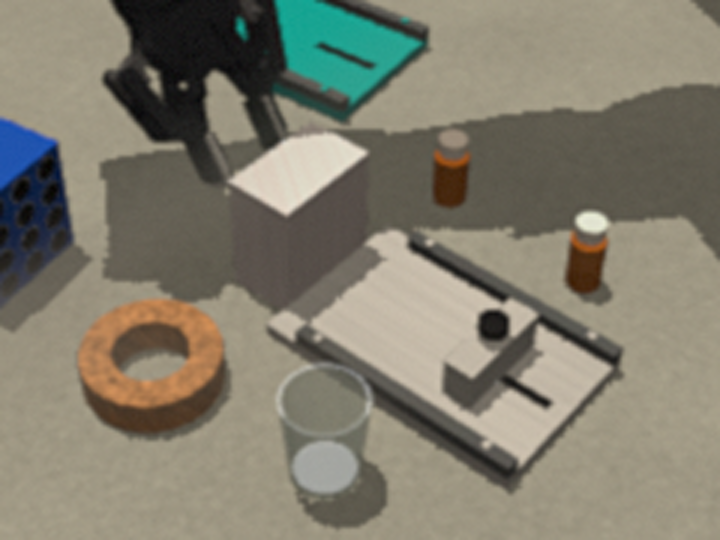

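```bash
python3 -m jog '0.00173 0 0.001 0 0 0 0.48; 0.00173 0 0.001 0 0 0 0.48; 0.00173 0 0.001 0 0 0 0.48; 0.00173 0 0.001 0 0 0 0.48; 0.00173 0 0.001 0 0 0 0.48'; python3 st.py
```

```text
clock: 15.18
tcp_pos: [0.5506, -0.0791, 0.0665]
orientation: [0.741, 0.62, 0.2, -0.164]
ft_force: [-3.3, -4.5, 3.5]
gripper_width: 0.0445
t 15.18 tcp dock xyz mm [-55.4  -0.6  66.5] F dock [-5.   2.5  3.5] yaw 79.74 tilt 29.93 w 0.0445 q [-0.63  0.44  1.74  0.5   1.24 -0.69]
```

```bash
python3 -m jog '0.003 0 -0.0001 0 0 0 0.48; 0.003 0 -0.0001 0 0 0 0.48; 0.003 0 -0.0001 0 0 0 0.48; 0.003 0 -0.0001 0 0 0 0.48; 0.003 0 -0.0001 0 0 0 0.48'; python3 st.py;  python3 blk.py .09 f
```

```text
clock: 15.8
tcp_pos: [0.553, -0.0658, 0.0745]
orientation: [0.741, 0.62, 0.2, -0.164]
ft_force: [0.3, -3.0, 1.4]
gripper_width: 0.0444
t 15.8 tcp dock xyz mm [-41.9  -0.6  74.5] F dock [-2.9 -0.9  1.4] yaw 79.72 tilt 30.01 w 0.0444 q [-0.61  0.43  1.75  0.5   1.24 -0.66]
top 369 x [-12.2  18.2] y [-36.9  40.6] rect [0.0024 0.0016] [0.0321 0.0796] 0.0 medz 0.0915
scene 695 x [-25.   16.4] y [-38.8  39.2] rect [-0.0051  0.0007] [0.0441 0.0821] 0.1 medz 0.0909
```

View pics/scene_f.png

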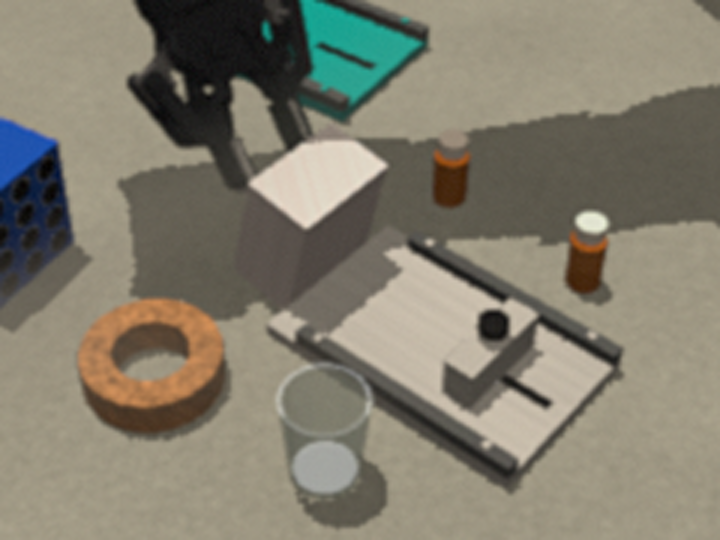

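The block is tipping as it should, square and on light force. I'll keep following the arc.

```bash
python3 -m jog '0.0029 0 0.0004 0 0 0 0.48; 0.0029 0 0.0004 0 0 0 0.48; 0.0029 0 0.0004 0 0 0 0.48; 0.0029 0 0.0005 0 0 0 0.48; 0.0029 0 0.0005 0 0 0 0.48'; python3 st.py; python3 -m jog '0.0028 0 0.0009 0 0 0 0.48; 0.0028 0 0.0009 0 0 0 0.48; 0.0028 0 0.0009 0 0 0 0.48; 0.0014 0 0.0005 0 0 0 0.48; 0.0014 0 0.0005 0 0 0 0.48'; python3 st.py;  python3 blk.py .09 g
```

```text
clock: 16.52
tcp_pos: [0.5552, -0.0522, 0.0796]
orientation: [0.741, 0.62, 0.2, -0.164]
ft_force: [0.2, -1.9, 1.0]
gripper_width: 0.0442
t 16.52 tcp dock xyz mm [-28.1  -0.2  79.6] F dock [-1.8 -0.5  1. ] yaw 79.74 tilt 30.01 w 0.0442 q [-0.59  0.41  1.75  0.51  1.24 -0.64]
clock: 17.15
tcp_pos: [0.557, -0.0409, 0.0819]
orientation: [0.741, 0.62, 0.2, -0.165]
ft_force: [-0.0, 0.1, 0.1]
gripper_width: 0.045
t 17.15 tcp dock xyz mm [-16.7   0.   81.9] F dock [0.1 0.  0.1] yaw 79.75 tilt 30.01 w 0.045 q [-0.57  0.4   1.76  0.51  1.24 -0.63]
top 173 x [13.8 30.4] y [-36.6  40.3] rect [0.022  0.0021] [0.0781 0.0181] 87.9 medz 0.0899
scene 386 x [ 7.2 27.8] y [-38.5  39.2] rect [ 0.0171 -0.    ] [0.0814 0.0224] 88.6 medz 0.0897
```

View pics/scene_g.png

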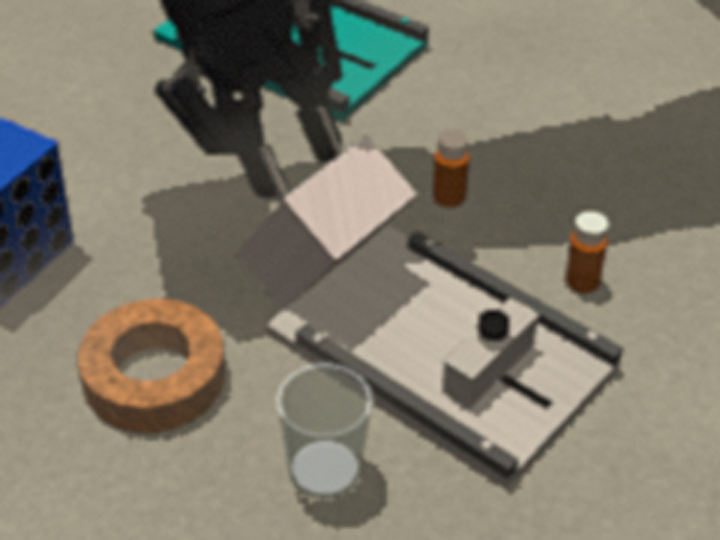

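```bash
python3 -m jog '0 0 0 0 0 0 0.48; 0 0 0 0 0 0 0.48; 0 0 0 0 0 0 0.48; 0 0 0 0 0 0 0.48; 0 0 0 0 0 0 0.48'; python3 st.py;  python3 blk.py .06 i
```

```text
clock: 17.88
tcp_pos: [0.5573, -0.0412, 0.0821]
orientation: [0.741, 0.62, 0.2, -0.164]
ft_force: [0.3, -0.9, -0.2]
gripper_width: 0.0444
t 17.88 tcp dock xyz mm [-17.   -0.3  82.1] F dock [-0.8 -0.5 -0.2] yaw 79.73 tilt 30.0 w 0.0444 q [-0.57  0.4   1.76  0.51  1.24 -0.63]
```

View pics/scene_i.png

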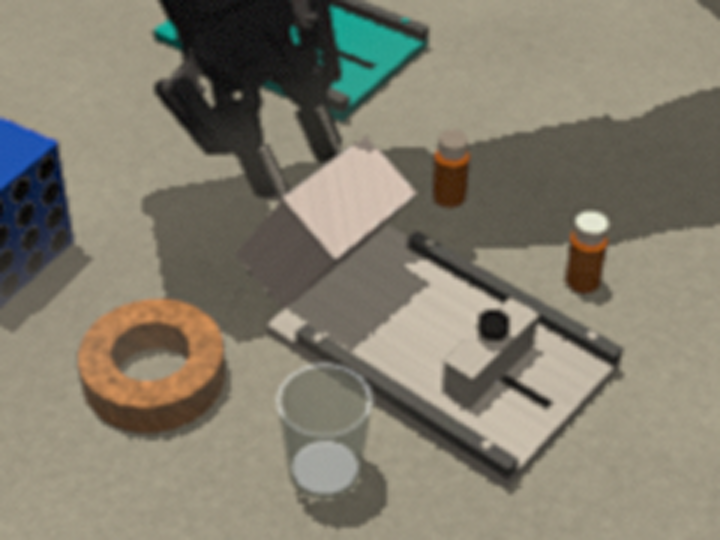

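View pics/top_i.png

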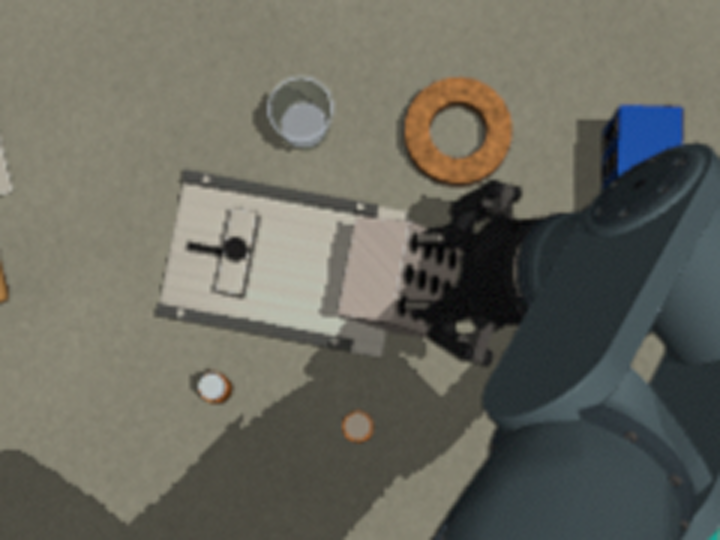

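```bash
python3 -m jog '0.0013 0 0.0007 0 0 0 0.48; 0.0013 0 0.0007 0 0 0 0.48; 0.0013 0 0.0007 0 0 0 0.48; 0.0013 0 0.0007 0 0 0 0.48; 0.0013 0 0.0007 0 0 0 0.48'; python3 st.py; python3 -m jog '0.0013 0 0.0007 0 0 0 0.48; 0.0013 0 0.0007 0 0 0 0.48; 0 0 0 0 0 0 0.48; 0 0 0 0 0 0 0.48; 0 0 0 0 0 0 0.48'; python3 st.py;  python3 blk.py .06 j
```

```text
clock: 18.6
tcp_pos: [0.5585, -0.0338, 0.0822]
orientation: [0.741, 0.62, 0.2, -0.164]
ft_force: [0.6, 0.1, 0.2]
gripper_width: 0.0442
t 18.6 tcp dock xyz mm [-9.4 -0.2 82.2] F dock [ 0.2 -0.6  0.2] yaw 79.74 tilt 30.0 w 0.0442 q [-0.56  0.4   1.76  0.52  1.23 -0.62]
clock: 19.23
tcp_pos: [0.5591, -0.0311, 0.0824]
orientation: [0.741, 0.62, 0.2, -0.164]
ft_force: [0.4, -0.3, -0.2]
gripper_width: 0.0443
t 19.23 tcp dock xyz mm [-6.7 -0.3 82.4] F dock [-0.2 -0.4 -0.2] yaw 79.73 tilt 30.0 w 0.0443 q [-0.55  0.4   1.76  0.52  1.23 -0.61]
top 570 x [-18.7  65.3] y [-37.1  41. ] rect [0.022  0.0019] [0.0878 0.0795] 0.1 medz 0.0611
scene 774 x [-22.4  63.5] y [-39.   38.6] rect [0.0186 0.0008] [0.0919 0.0825] 0.2 medz 0.059
```

View pics/scene_j.png

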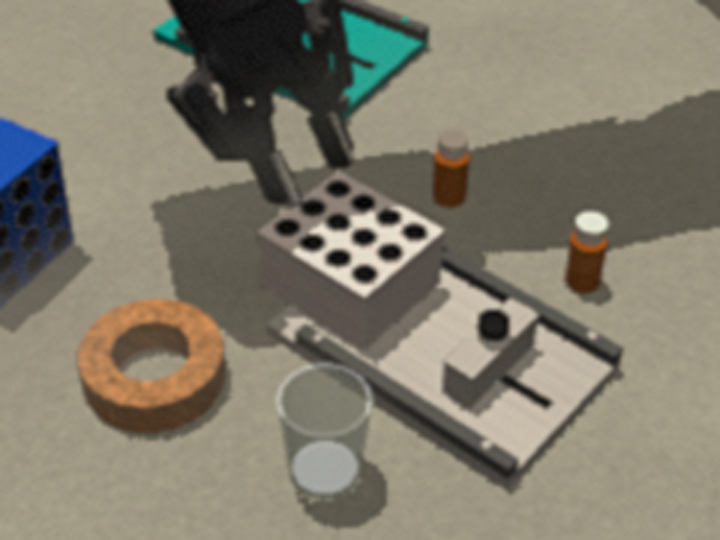

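The block lies flat on the plate with the holes up, square, and spans x from about -21 to 65 mm. Now I'll back off, lower the fingers and push on the foot end.

```bash
python3 -m jog '-0.0087 0 -0.005 0 0 0 0.48; -0.0087 0 -0.005 0 0 0 0.48; -0.0087 0 -0.005 0 0 0 0.48; -0.0087 0 -0.005 0 0 0 0.48; -0.0087 0 -0.005 0 0 0 0.48'; python3 st.py; python3 -m jog '-0.0062 0 0.0107 0 0 0 0.48; -0.0062 0 0.0107 0 0 0 0.48; -0.0062 0 0.0107 0 0 0 0.48; -0.0062 0 0.0107 0 0 0 0.48; -0.0062 0 0.0107 0 0 0 0.48'; python3 -m jog '0.0034 0 0.002 0 0 0 0.48; 0.0034 0 0.002 0 0 0 0.48; 0.0026 0 0.0015 0 0 0 0.48; 0.0026 0 0.0015 0 0 0 0.48; 0.0026 0 0.0015 0 0 0 0.48'; python3 st.py; 
```

```text
clock: 19.95
tcp_pos: [0.55, -0.0813, 0.0822]
orientation: [0.741, 0.619, 0.2, -0.164]
ft_force: [0.1, 0.1, 0.3]
gripper_width: 0.0445
t 19.95 tcp dock xyz mm [-57.7  -0.4  82.2] F dock [ 0.2 -0.   0.3] yaw 79.72 tilt 30.0 w 0.0445 q [-0.64  0.42  1.74  0.49  1.27 -0.67]
clock: 20.58
tcp_pos: [0.5502, -0.0803, 0.0194]
orientation: [0.741, 0.62, 0.2, -0.165]
ft_force: [0.2, 0.0, 0.4]
gripper_width: 0.0441
clock: 21.2
tcp_pos: [0.5536, -0.0638, 0.0206]
orientation: [0.741, 0.62, 0.2, -0.164]
ft_force: [0.0, -0.2, -0.2]
gripper_width: 0.0443
t 21.2 tcp dock xyz mm [-39.8  -0.8  20.6] F dock [-0.2 -0.1 -0.2] yaw 79.74 tilt 29.99 w 0.0443 q [-0.61  0.52  1.75  0.52  1.16 -0.71]
```

```bash
python3 -m jog '0.0026 0 0.0015 0 0 0 0.48; 0.0026 0 0.0015 0 0 0 0.48; 0.0026 0 0.0015 0 0 0 0.48; 0.0017 0 0.001 0 0 0 0.48; 0.0017 0 0.001 0 0 0 0.48'; python3 st.py; python3 -m jog '0.0026 0 0.0015 0 0 0 0.48; 0.0026 0 0.0015 0 0 0 0.48; 0.0026 0 0.0015 0 0 0 0.48; 0.0026 0 0.0015 0 0 0 0.48; 0.0026 0 0.0015 0 0 0 0.48'; python3 st.py; python3 blk.py .06 k
```

```text
clock: 21.82
tcp_pos: [0.5559, -0.0517, 0.0204]
orientation: [0.741, 0.62, 0.2, -0.164]
ft_force: [-1.1, -4.6, 0.3]
gripper_width: 0.0441
t 21.82 tcp dock xyz mm [-27.4  -0.9  20.4] F dock [-4.7  0.3  0.3] yaw 79.71000000000001 tilt 29.96 w 0.0441 q [-0.59  0.52  1.76  0.53  1.15 -0.7 ]
clock: 22.45
tcp_pos: [0.5584, -0.0362, 0.0204]
orientation: [0.741, 0.62, 0.2, -0.164]
ft_force: [-0.5, -4.1, 0.6]
gripper_width: 0.0443
t 22.45 tcp dock xyz mm [-11.8  -0.6  20.4] F dock [-4.2 -0.2  0.6] yaw 79.74 tilt 30.0 w 0.0443 q [-0.56  0.51  1.77  0.54  1.13 -0.68]
top 786 x [-1.3 85.7] y [-36.8  41.5] rect [0.0419 0.0021] [0.0802 0.0897] 89.8 medz 0.061
scene 953 x [-3.7 85. ] y [-39.3  39.4] rect [0.0404 0.0002] [0.0815 0.0908] 89.9 medz 0.0589
```

```bash
python3 -m jog '0.0026 0 0.0015 0 0 0 0.48; 0.0026 0 0.0015 0 0 0 0.48; 0.0026 0 0.0015 0 0 0 0.48; 0.0026 0 0.0015 0 0 0 0.48; 0.0026 0 0.0015 0 0 0 0.48'; python3 st.py; python3 -m jog '0.0026 0 0.0015 0 0 0 0.48; 0.0026 0 0.0015 0 0 0 0.48; 0.0026 0 0.0015 0 0 0 0.48; 0.0017 0 0.001 0 0 0 0.48; 0.0017 0 0.001 0 0 0 0.48'; python3 st.py; python3 blk.py .06 l
```

```text
clock: 23.18
tcp_pos: [0.5611, -0.0215, 0.0203]
orientation: [0.741, 0.62, 0.2, -0.164]
ft_force: [-0.4, -4.4, 0.7]
gripper_width: 0.0444
t 23.18 tcp dock xyz mm [ 3.2 -0.5 20.3] F dock [-4.4 -0.4  0.7] yaw 79.74 tilt 30.0 w 0.0444 q [-0.54  0.51  1.77  0.55  1.12 -0.67]
clock: 23.8
tcp_pos: [0.5634, -0.0088, 0.0203]
orientation: [0.741, 0.62, 0.2, -0.164]
ft_force: [-1.2, -5.3, 0.2]
gripper_width: 0.0438
t 23.8 tcp dock xyz mm [16.1 -0.5 20.3] F dock [-5.4  0.2  0.2] yaw 79.74 tilt 30.0 w 0.0438 q [-0.51  0.51  1.78  0.56  1.11 -0.65]
top 785 x [ 26.1 113.7] y [-36.8  41.6] rect [0.0697 0.0024] [0.09   0.0797] 0.5 medz 0.0608
scene 990 x [ 24.1 112.5] y [-39.1  39.4] rect [0.0679 0.0018] [0.0833 0.0907] 89.9 medz 0.0589
```

View pics/top_l.png

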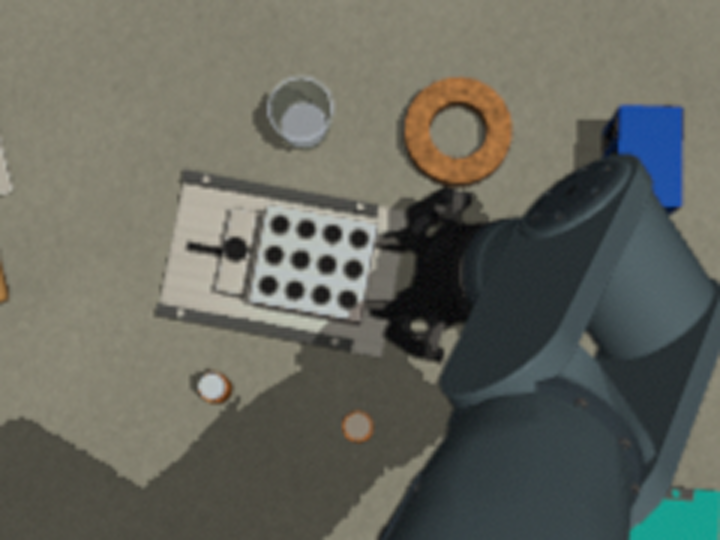

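View pics/scene_l.png

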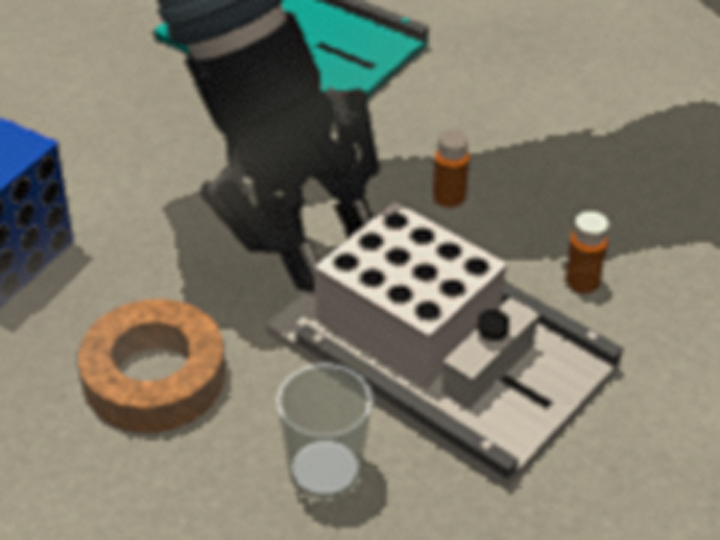

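```bash
python3 -m jog '0.0009 0 0.0005 0 0 0 0.48; 0.0009 0 0.0005 0 0 0 0.48; 0.0009 0 0.0005 0 0 0 0.48; 0.0009 0 0.0005 0 0 0 0.48; 0.0009 0 0.0005 0 0 0 0.48'; python3 st.py; python3 -m jog '0.0007 0 0.0004 0 0 0 0.48; 0.0007 0 0.0004 0 0 0 0.48; 0 0 0 0 0 0 0.48; 0 0 0 0 0 0 0.48; 0 0 0 0 0 0 0.48'; python3 st.py
```

```text
clock: 24.52
tcp_pos: [0.5643, -0.0038, 0.0204]
orientation: [0.741, 0.62, 0.2, -0.164]
ft_force: [-0.2, -4.0, 0.8]
gripper_width: 0.0445
t 24.52 tcp dock xyz mm [21.2 -0.5 20.4] F dock [-4.  -0.6  0.8] yaw 79.74 tilt 30.0 w 0.0445 q [-0.5   0.5   1.78  0.56  1.11 -0.64]
clock: 25.15
tcp_pos: [0.5646, -0.0021, 0.0204]
orientation: [0.741, 0.62, 0.2, -0.164]
ft_force: [-0.1, -2.4, 0.2]
gripper_width: 0.0444
t 25.15 tcp dock xyz mm [22.8 -0.4 20.4] F dock [-2.3 -0.4  0.2] yaw 79.74 tilt 30.02 w 0.0444 q [-0.5   0.5   1.78  0.56  1.11 -0.64]
```

```bash
python3 -m jog '0.0007 0 0.0004 0 0 0 0.48; 0.0007 0 0.0004 0 0 0 0.48; 0.0004 0 0.00025 0 0 0 0.48; 0.0004 0 0.00025 0 0 0 0.48; 0 0 0 0 0 0 0.48'; python3 st.py
```

```text
clock: 25.78
tcp_pos: [0.5649, -0.0004, 0.0203]
orientation: [0.741, 0.62, 0.2, -0.164]
ft_force: [-2.3, -7.2, 1.6]
gripper_width: 0.0444
t 25.77 tcp dock xyz mm [24.5 -0.5 20.3] F dock [-7.5  1.   1.6] yaw 79.74 tilt 29.93 w 0.0444 q [-0.5   0.5   1.78  0.56  1.1  -0.64]
```

```bash
python3 -m jog '0.0004 0 0.00025 0 0 0 0.48; 0.0004 0 0.00025 0 0 0 0.48; 0 0 0 0 0 0 0.48; 0 0 0 0 0 0 0.48; 0 0 0 0 0 0 0.48'; python3 st.py; python3 blk.py .06 m
```

```text
clock: 26.4
tcp_pos: [0.565, -0.0003, 0.0203]
orientation: [0.741, 0.62, 0.199, -0.163]
ft_force: [-5.5, -10.8, 3.3]
gripper_width: 0.0444
t 26.4 tcp dock xyz mm [24.7 -0.6 20.3] F dock [-11.6   3.5   3.3] yaw 79.75 tilt 29.86 w 0.0444 q [-0.5   0.5   1.78  0.56  1.1  -0.64]
top 795 x [ 33.8 122.4] y [-37.   41.8] rect [0.078  0.0023] [0.0899 0.0799] 0.3 medz 0.0609
scene 1003 x [ 32.  120.6] y [-38.8  39.8] rect [0.0757 0.0005] [0.092 0.081] 0.3 medz 0.0589
```

View pics/top_m.png

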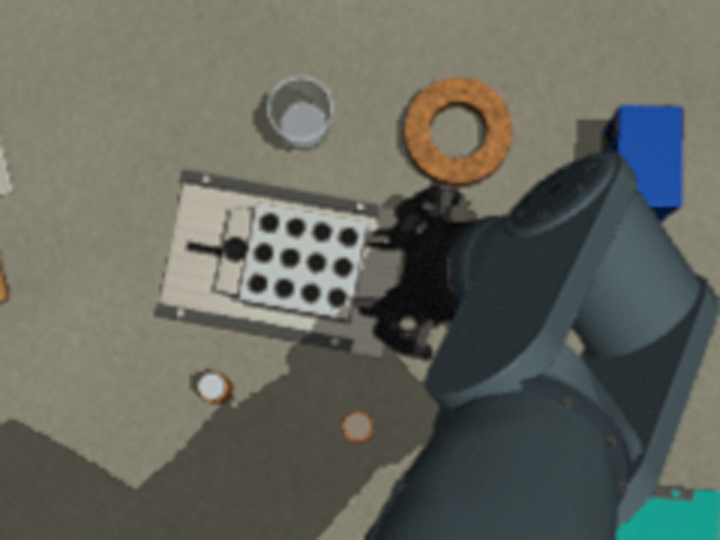

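View pics/scene_m.png

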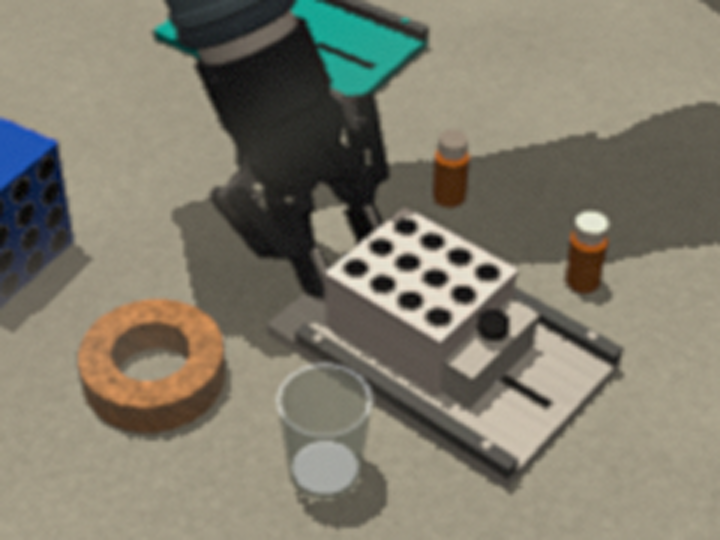

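The block is pressed home: force rose to 11.6 N with no more motion, and it is square within 0.3°. I'll back off straight and check.

```bash
python3 -m jog '-0.001 0 -0.0006 0 0 0 0.48; -0.004 0 -0.0025 0 0 0 0.48; -0.0087 0 -0.005 0 0 0 0.48; -0.0087 0 -0.005 0 0 0 0.48; -0.0087 0 -0.005 0 0 0 0.48';  python3 -m jog '-0.013 0 -0.0075 0 0 0 0.48; 0 0 -0.02 0 0 0 0.48; 0 0 -0.03 0 0 0 0.48; 0 0 -0.03 0 0 0 0.48; 0 0 -0.03 0 0 0 0.48'; python3 st.py; python3 blk.py .06 n
```

```text
clock: 27.12
tcp_pos: [0.5587, -0.0349, 0.0204]
orientation: [0.741, 0.62, 0.2, -0.164]
ft_force: [1.1, -0.6, -0.5]
gripper_width: 0.0441
clock: 27.75
tcp_pos: [0.5459, -0.1041, 0.1178]
orientation: [0.741, 0.62, 0.2, -0.164]
ft_force: [0.1, 0.3, 0.7]
gripper_width: 0.0448
t 27.75 tcp dock xyz mm [-80.9  -0.5 117.8] F dock [ 0.3 -0.1  0.7] yaw 79.72 tilt 29.97 w 0.0448 q [-0.67  0.37  1.71  0.47  1.35 -0.67]
top 796 x [ 33.6 122. ] y [-37.   41.5] rect [0.0781 0.0019] [0.0903 0.0802] 0.7 medz 0.0609
scene 1010 x [ 32.1 120.9] y [-39.  40.] rect [0.0757 0.0011] [0.0912 0.0828] 0.4 medz 0.0589
```

View pics/scene_n.png

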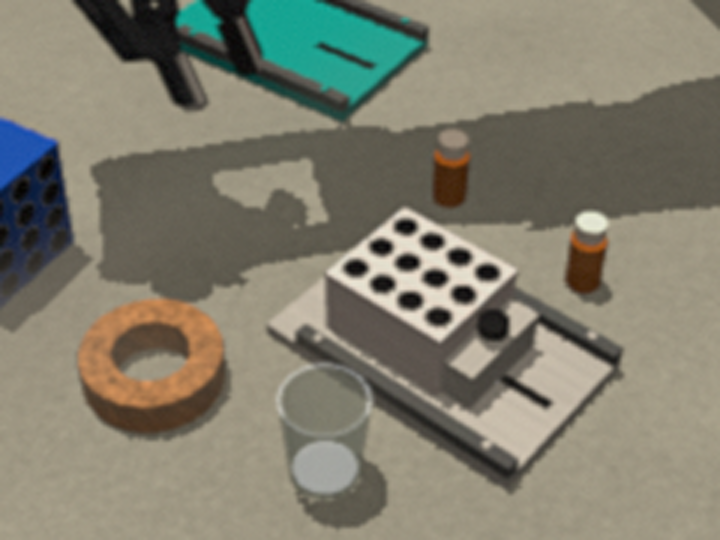

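View pics/top_n.png

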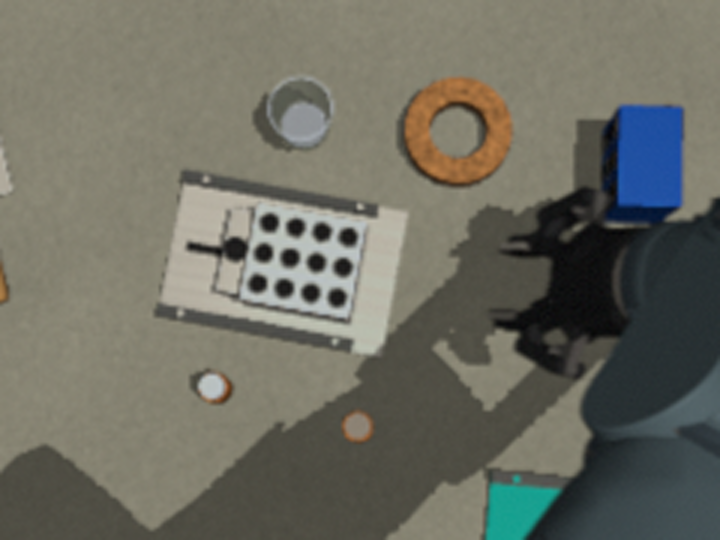

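```bash
python3 - <<'E'
from h import *
a=np.radians(79.6); O=np.array([.560,-.0245]); ex=np.array([np.cos(a),np.sin(a)]); ey=np.array([-ex[1],ex[0]])
for n in("top","scene"):
    f=imaging.grab_frame(n);C=cloud(f);D=C[...,:2]-O;X=D@ex;Y=D@ey;Z=C[...,2]
    m=(X>.1)&(X<.17)&(abs(Y)<.05)&(abs(Z-.04)<.006)
    print(n,m.sum(),np.percentile(X[m],[1,50,99]).round(4),np.percentile(Y[m],[1,99]).round(4))
E
python3 -m jog '0 0 0 0 0 0 0.48; 0 0 0 0 0 0 0.48; 0 0 0 0 0 0 0.48; 0 0 0 0 0 0 0.48; 0 0 0 0 0 0 0.48'; python3 -c "
from rig import ticket; print(ticket.close_job())"
```

```text
top 179 [0.1189 0.1348 0.1446] [-0.0325  0.0423]
scene 412 [0.1016 0.1307 0.1434] [-0.0393  0.0367]
clock: 28.58
tcp_pos: [0.5459, -0.1029, 0.1156]
orientation: [0.741, 0.62, 0.2, -0.164]
ft_force: [-0.3, -0.1, 0.3]
gripper_width: 0.0441
the job is handed in; nothing more can be done
None
```

The vial block is lying on the plate with its holes up, pressed home and square against the end stop. I handed the job in at about 28.6 s with the gripper clear of everything.

- **Slide to the dock:** I pushed the silver block low with two spread fingers, at about 4–5 N. Pressed against the plate's edge, it took up to 13 N without moving and read square to within about 1°.
- **Tip:** I pushed it high up at 5 N or less. The fingers followed until it passed its balance point, and it then fell over the edge onto the plate.
- **Slide home:** I pushed its foot end at about 4–5 N until it stopped at the end stop, where it read 11.6 N with no further motion. Then I backed straight off.

**Last checks:**
- Both cameras showed the block within 1° of square and about 1–2 mm off the middle line. Its top face was 59–61 mm above the bench, as it should be for a block lying flat on the plate.
- Its leading end read 121–122 mm past my dock origin.
- Depth edges gave the far side of the end stop at 143–145 mm. Less its 22 mm thickness, that puts its near face at about 121.5–122.5 mm, which fits contact to within the 2 mm calibration.
- The direct depth reading of the stop's near face was too smeared to use (102–119 mm), so contact rests on the force rise and the far-side figure.
- The cameras disagreed with each other by 1–2 mm throughout.
- The vials, cork ring, beaker and blue block look unmoved in the last pictures. The turquoise dock was partly hidden, but what shows looks unmoved. The flask, jar and spatula were outside those crops, and the arm did not touch them.

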